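# Show a caster ball on its carrying tray to the class webcam

### The arm

A 6-joint arm with a two-finger parallel gripper is mounted at the origin on the work surface. World frame = base frame: x ahead of the robot, y to its left, z up, the work surface at z = 0. Lengths are in m, angles in degrees, forces in N, time in s.
With the tool pointing down it reaches from about 0.4 to 0.825 m from the base axis. Payload 7 kg.
Tool frame: the origin (TCP) lies midway between the tips of the shut fingers; the grasp point (between the pads) lies 19 mm behind it; z points along the fingers, y is the line along which they close (so a half turn about z gives the same grasp; the last joint's range is limited). The gripper opens to 88 mm and grips with 3 to 60 N. Pads are 19 mm wide; open, the fingers measure 130 mm over their backs; the gripper's body (78 mm by 193 mm) begins 47 mm behind the grasp point.
Start: joints at [87.783, 20.546, 0.682, 0, -70.136, -16.507], TCP at [0.217, 0.639, 0.227] pointing down, gripper open.
Joint ranges: [-176.03, 176.03], [-82.01, 121.73], [-58.28, 71.71], [-173.87, 95.51], [-174.79, -0.11], [-173.66, 173.66]. Speed limits (degrees/s): [136.94, 136.94, 172.46, 180, 180, 180].

### API

Orientations are given as [roll, pitch, yaw] about the fixed x, y, z axes, in that order (R = Rz(yaw) Ry(pitch) Rx(roll)).
In Python, from plant import ctrl gives the robot as it stands.
- The arm moves only by the tool arm_command, never from a script. Its argument "steps" is a list of rows, each an object with "translation": the shift along the tool's x, y, z in mm, a list of three; "rotation": the turn, a rotation vector about the tool's x, y, z in units of 5 degrees (1.0 is 5 degrees), a list of three; "claw": the finger opening in mm, from 0 to 87.6. In form: [{"translation": [x, y, z], "rotation": [rx, ry, rz], "claw": claw}, ...]. A call has 1 to 5 rows; each row is the pose to reach, as a shift and turn from the pose commanded when the call began, along the tool's axes at that moment; what a row does not reach only later rows make up. A row lasts 1/10 s, in which the tool goes at most 50 mm and 8.59 degrees, less where a joint would pass 70% of its speed; a pose out of reach is approached as far as the arm can. A call with a gripper value outside its range is refused whole. The fingers move at their own pace and stop on an object; the grip force is fixed at half the most. Time passes only in rows, so rows that repeat a pose let the fingers close. It gives the time, the measured TCP pose, the force, the opening and the grip force at its end, in the units of the state.
- ctrl.get_obs(): the state, without advancing time (a new reading comes with each control period).
- ctrl.snapshot(name): name is "side" or "top" or "wrist"; returns (picture, depth): 400x640x3 uint8, red, green, blue; 400x640 float32, m along the optical axis (not along the pixel's ray), 0 where there is no reading.
- ctrl.calibration(name): a dict with "vertical_fov" (degrees; the focal length in pixels is half the picture's height over the tangent of half this angle, whatever the lens; pixels are square), "cx", "cy" (the principal point, pixels), "k1" (the pictures are not rectified: a ray, as slopes to the right and down, at radius r is drawn at 1 + k1 r^2 times it, then the intrinsics apply), "rvec" (rotation vector, rad) and "tvec" (3), from world to camera coordinates, as OpenCV has them; the wrist camera has in their place "hand_eye" (4x4, takes a point from camera to tool coordinates, whose origin is the TCP and whose axes are the flange's). Camera axes: x right, y down, z forward; pixel columns grow to the right and rows downward; lengths in m; the calibration is good to about 2 mm. A picture is of the moment at which its call begins: read the wrist's pose just before it. calibration takes no time and is no camera call.
- ctrl.close_job(): hands the job in; it is judged then, once.
The state is a dict: "clock": time; "joint_pos": joint angles; "qvel": joint speeds; "tau": joint torques, N m; "tool_pos": TCP position; "orientation": TCP orientation; "force": force on the tool from outside, world axes, zero at the start; "moment": the same for the moment, N m; "opening": finger opening in m; "gripper_force": force on a finger pad.
Only numpy, scipy, OpenCV 4.12 (cv2) and the standard library are available. Lean on these libraries where they do the work, as an engineer would, in place of code of your own. Each camera call takes 0.05 s, during which the arm holds its last target. There are 200 camera calls.

### The job

Lift the orange caster ball (not the blue one) out of the grey kit bin and set it, without dropping it, in the round pocket of the black carrying tray while the tray stands on the desk. Then pick the tray up by its yellow upright grip and carry it without tipping it, so that the loose ball stays in its pocket, to the green show mat in front of the webcam. Finish while still holding the tray: level and still, centred over the middle of the mat, about 100 mm above it and touching nothing else; leave the blue ball and the other things on the desk where they are.

Things in the scene. Friction and masses are not known exactly. Their poses are not given: they have to be found in the camera images.
- ball_center (a point): centre of the orange plastic ball, 40 mm across, 0.03 to 0.055 kg. It starts on one of the two cups in the kit bin, its centre 30 mm above the desk and 25 mm above the bin's floor
- spare_ball_center (a point): centre of the blue ball, 40 mm across, on the other cup in the bin, 100 mm from the orange one; to be left there
- bin_floor (a point): middle of the inner floor of the grey open kit bin (fixed), 5 mm above the desk. Outside 230 (its x) by 170 (y) by 45 mm high, walls 5 mm. Two black ring cups (30 mm across, 9 mm high, hole 24 mm) stand on the floor at x = -50 and +50 mm, y = 0, with a ball on each; nothing else is in the bin, so fingers fit beside a ball along y
- tray_pocket (a point): middle of the floor of the tray's round pocket, 4 mm above the tray's underside. The pocket is 50 mm across and 4 mm deep, with a white floor: the 40 mm ball lies loose in it and can roll about 13 mm from the middle before it meets the rim; its centre is then 20 mm above the pocket's floor
- tray_grip (a point): middle of the yellow upright grip: solid bar 40 mm long (tray x), 18 mm thick (y), 8 to 56 mm above the tray underside; this point 32 mm above it. Loose black tray, flat on the desk: 200 (x) by 90 (y) by 8 mm plate, 0.4 to 0.6 kg. Grip in its middle, pocket centre 68 mm towards -x, fixed green circuit board 20 mm high on the +x half. With the ball it about balances on the grip; z is up when level
- mat_middle (a point): middle of the top of the green show mat, 200 mm square and 3 mm thick, fixed on the desk, with a white circle in the middle. The webcam stands on a post fixed 170 mm from the middle towards the mat's +x, 85 mm wide and 137 mm high
- robot_car: small blue two-wheeled robot car, 140 mm long, 120 mm wide, 65 mm high, origin at the desk under its middle; bystander
- pen_cup: green cup with pens, 72 mm across, 150 mm high with the pens, origin at the centre of its underside; bystander
- tape_roll: yellow roll of tape lying flat, 90 mm across, 19 mm high, origin at the centre of its underside; bystander
- screwdriver: red-handled screwdriver, 150 mm long, lying along its x axis, tip to +x, origin under its middle; bystander
- gear_motor: small yellow gear motor, 70 mm long along x, 22 mm high, origin under its middle; bystander
Not all that is in view belongs to the job. There is more than one size of the part that bears ball_center; the job needs the smaller. What is shaped like the part that bears tray_pocket but turquoise is not meant.

How it is judged (in metres and radians):
On the way, in this order (a step that is already met when the one before it is completed fails the run):
1. the orange ball is held in the gripper, lifted clear of the bin (height (world z) of ball_center above 0.075 m and contact force between ball and the fingers above 0.3 N), for 0.1 s.
2. the ball lies in the tray's pocket, let go, with the tray still flat on the desk (horizontal distance between ball_center and tray_pocket below 0.018 m and z of ball_center in the frame of tray_pocket between 0.015 and 0.0235 m and contact force between ball and the fingers below 0.1 N and height (world z) of tray_pocket below 0.012 m and angle between tray_pocket's own z axis and vertical below 0.05 rad), for 0.2 s.
3. the tray is lifted clear of the desk with the ball in its pocket (horizontal distance between ball_center and tray_pocket below 0.018 m and z of ball_center in the frame of tray_pocket between 0.015 and 0.0235 m and height (world z) of tray_pocket above 0.034 m and contact force between tray and the fingers above 1 N), for 0.2 s.
At the end, for the whole second after the job is handed in: Gripper holds the tray by its grip, still, level within 7 degrees, grip within 35 mm of the mat middle, underside 60 to 150 mm above the mat. Orange ball on the pocket floor within 18 mm of its middle, not touched by the robot. Blue ball on its cup, no bystander moved over 30 mm (horizontal distance between ball_center and tray_pocket below 0.018 m and z of ball_center in the frame of tray_pocket between 0.015 and 0.0235 m and horizontal distance between tray_grip and mat_middle below 0.035 m and z of tray_grip in the frame of mat_middle between 0.092 and 0.182 m and angle between tray_grip's own z axis and vertical below 0.12 rad and linear speed of tray below 0.03 m/s and contact force between tray and the fingers above 1 N and contact force between ball and the arm below 0.1 N and contact force between ball and the fingers below 0.1 N and contact force between tray and show_mat below 0.1 N and z of spare_ball_center in the frame of bin_floor between 0.015 and 0.035 m and distance of each of spare_ball_center, robot_car, pen_cup, tape_roll, screwdriver, gear_motor from where it was at the start of the episode below 0.03 m); the arm keeps its last pose, push and grip.
It fails at once if the orange ball is dropped (falls freely more than about 18 mm) (linear speed of ball above 0.6 m/s and contact force between ball and anything else below 0.005 N).
It fails at once if the tray is tipped more than 23 degrees (angle between tray_grip's own z axis and vertical above 0.4 rad).
It fails at once if the blue ball or another bystander is moved more than 30 mm (distance of any of spare_ball_center, robot_car, pen_cup, tape_roll, screwdriver, gear_motor from where it was at the start of the episode above 0.03 m).
It also fails if it takes over 59 s, if anything falls off the work surface, if the arm or the gripper's body presses on something with over 40 N, if the wrist force passes 120 N, or if a joint passes its speed limit or range.

## Working session

There is one attempt and no reset: what is moved stays moved. The work goes in short steps, Python scripts to look and compute and a tool call to move; the robot and the scene stay as the last step left them, time stands still between calls to the robot, and variables do not carry over. Pictures are saved under pics/ and viewed, at most 10 in all, crops included, and the job is handed in when it is done.

Besides the shell and the picture viewer there is one more tool, called after ">>>" by a JSON object that holds its "method" and its "body", one argument or row to a line. arm_command: Moves the arm, as the interface text tells. Its arguments: {"type":"object","properties":{"steps":{"type":"array"}},"required":["steps"]}

```bash
ls; mkdir -p pics
cat > h.py <<'E'
import numpy as np, cv2
from scipy.spatial.transform import Rotation as R
from plant import ctrl
def cam(n,obs=None):
    c=ctrl.calibration(n); f=200/np.tan(np.radians(c["vertical_fov"])/2)
    K=np.array([[f,0,c["cx"]],[0,f,c["cy"]],[0,0,1]]); D=np.array([c["k1"],0,0,0,0.])
    if "rvec" in c:
        A=R.from_rotvec(np.ravel(c["rvec"])).as_matrix(); t=np.ravel(c["tvec"]); return K,D,A.T,-A.T@t
    o=obs or ctrl.get_obs(); T=np.array(c["hand_eye"]); W=R.from_euler('xyz',o["orientation"],degrees=True).as_matrix()
    return K,D,W@T[:3,:3],W@T[:3,3]+np.array(o["tool_pos"])
def ray(C,uv):
    K,D,A,p=C; q=cv2.undistortPoints(np.array(uv,float).reshape(-1,1,2),K,D).reshape(-1,2)
    return p,np.c_[q,np.ones(len(q))]@A.T
def onz(C,uv,z):
    p,d=ray(C,uv); return p+d*((z-p[2])/d[:,2])[:,None]
def deep(C,uv,dep):
    p,d=ray(C,uv); uv=np.array(uv).reshape(-1,2).astype(int); return p+d*dep[uv[:,1],uv[:,0]][:,None]
E
python3 - <<'E'
from h import *
for n in("top","side","wrist"):
    o=ctrl.get_obs();im,d=ctrl.snapshot(n); cv2.imwrite(f"pics/{n}0.png",im[:,:,::-1]); np.save(n+"0d.npy",d)
    C=cam(n,o);print(n,C[3].round(3),ray(C,[[320,200]])[1].round(2),(d>0).mean(), ctrl.calibration(n))
print(o)
E
```

```text
pics
top [0.444 0.08  1.263] [[ 0.07 -0.   -1.  ]] 0.9961328125 {'vertical_fov': 48.558783822579855, 'cx': 323.7000226313509, 'cy': 190.72732406359904, 'k1': -0.044102336804252795, 'rvec': array([ 2.20495412, -2.15697252,  0.11502159]), 'tvec': array([0.05150498, 0.55898063, 1.21780992])}
side [ 0.347 -0.984  0.676] [[ 0.17  0.85 -0.49]] 0.9957265625 {'vertical_fov': 45.48323249231579, 'cx': 314.47150971706196, 'cy': 197.89439540824333, 'k1': -0.13709214231532404, 'rvec': array([ 2.07512529, -0.16888597,  0.12292526]), 'tvec': array([-0.5220154 ,  0.13910428,  1.11905142])}
wrist [0.296 0.612 0.383] [[-0.3   0.12 -0.95]] 0.99590234375 {'vertical_fov': 67.79463780270943, 'cx': 324.17726511501434, 'cy': 195.78843863029581, 'k1': -0.016450632733436218, 'hand_eye': array([[-5.36929119e-04, -9.51294893e-01, -3.08281915e-01,
         8.34634538e-02],
       [ 9.99999854e-01, -4.92430857e-04, -2.22141092e-04,
         3.40591702e-04],
       [ 5.95141587e-05, -3.08281989e-01,  9.51295018e-01,
        -1.56965460e-01],
       [ 0.00000000e+00,  0.00000000e+00,  0.00000000e+00,
         1.00000000e+00]])}
{'clock': 0.1, 'joint_pos': array([ 8.77828121e+01,  2.05863302e+01,  6.40338767e-01, -1.72387044e-02,
       -7.01375898e+01, -1.65073686e+01]), 'qvel': array([-0.05729005, -0.05494134,  0.09807646,  0.00595303,  0.1022118 ,
        0.0177228 ]), 'tau': array([-1.70620930e-03, -5.84164095e+01,  2.93751669e+01,  7.01549873e+00,
        1.02201567e-02, -5.37070139e-05]), 'tool_pos': array([0.21657082, 0.63885287, 0.22573925]), 'orientation': array([ 1.79915259e+02, -8.21216587e-03, -1.87304192e+01]), 'force': array([-0.04548067,  0.30105701, -0.07572159]), 'moment': array([ 0.0106497 , -0.01413828,  0.01649189]), 'gripper_force': 0.0, 'opening': 0.08741254192713356}
```

View pics/top0.png

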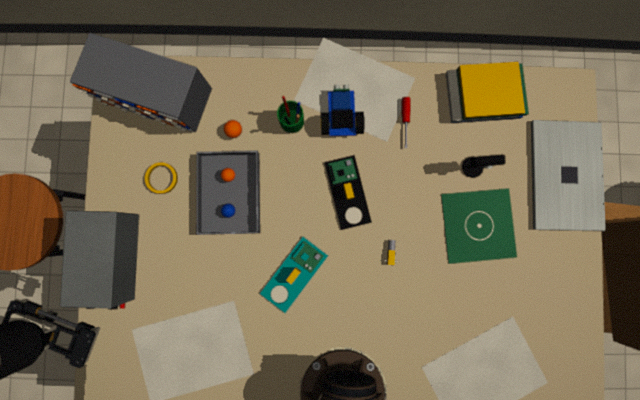

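View pics/side0.png

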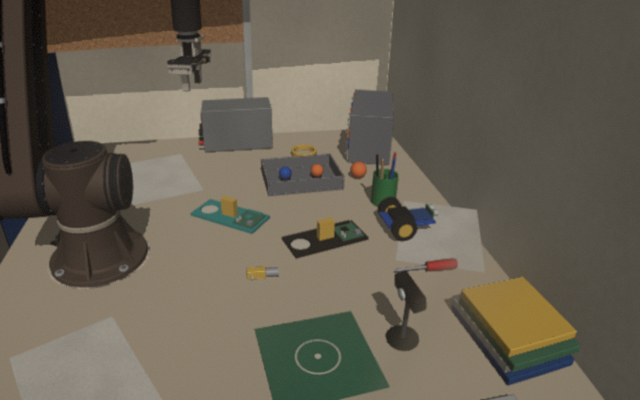

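Top view: orange candidates are at (228,175), in the bin on a cup, and (233,128), loose on the desk and larger. The one in the bin fits. Tray candidates are the black one at (347,192) and the turquoise one at (293,273); black is meant. The blue ball is at (228,211) and the mat circle at (479,226).

```bash
cat > m.py <<'E'
from h import *
def blobs(im,lo,hi,roi,amin=15):
    x0,y0,x1,y1=roi; hsv=cv2.cvtColor(im,cv2.COLOR_BGR2HSV)[y0:y1,x0:x1]
    m=cv2.inRange(hsv,np.array(lo),np.array(hi)); n,l,s,c=cv2.connectedComponentsWithStats(m)
    out=[(int(s[i,4]),c[i]+[x0,y0],cv2.minAreaRect(np.argwhere(l==i)[:,::-1].astype(np.float32)+np.float32([x0,y0]))) for i in range(1,n) if s[i,4]>=amin]
    return sorted(out,key=lambda b:-b[0])
E
python3 - <<'E'
from m import *
im=cv2.imread("pics/top0.png"); C=cam("top")
d=np.load("top0d.npy")
for n,lo,hi,roi,z in [("or",(2,120,80),(16,255,255),(200,110,260,230),.03),("blue",(105,120,50),(130,255,255),(200,150,260,235),.03),
 ("pocket",(0,0,110),(180,70,255),(325,195,372,230),.004),("grip",(18,120,90),(32,255,255),(325,160,372,210),.056),
 ("matcircle",(0,0,100),(180,90,255),(445,195,512,258),.003),("mat",(50,60,20),(90,255,255),(435,180,525,270),.003)]:
    for a,c,r in blobs(im,lo,hi,roi)[:3]:
        print(n,a,c.round(1),onz(C,c,z).round(4)[0],"deep",deep(C,c,d)[0].round(3),"rect",onz(C,cv2.boxPoints(r),z)[:,:2].round(3).tolist())
cv2.imwrite("pics/crop1.png",cv2.resize(im[110:320,135:380],None,fx=2.8,fy=2.8,interpolation=cv2.INTER_CUBIC))
hsv=cv2.cvtColor(im,cv2.COLOR_BGR2HSV)
g=[(x,y) for x in range(192,268,1) for y in range(145,240) ]
P=deep(C,g,d); s=P[(P[:,2]>.035)&(P[:,2]<.06)]
b=cv2.minAreaRect(s[:,:2].astype(np.float32));print("bin",b,cv2.boxPoints(b).round(3).tolist())
E
```

```text
or 273 [232.4 128.4] [0.7284 0.3257 0.03  ] deep [0.723 0.321 0.052] rect [[0.752, 0.353], [0.753, 0.302], [0.704, 0.3], [0.703, 0.351]]
or 157 [227.7 174.4] [0.5971 0.3336 0.03  ] deep [0.594 0.329 0.052] rect [[0.615, 0.353], [0.616, 0.317], [0.579, 0.315], [0.578, 0.351]]
blue 152 [227.7 210.1] [0.4972 0.3294 0.03  ] deep [0.496 0.324 0.056] rect [[0.514, 0.349], [0.515, 0.313], [0.478, 0.311], [0.478, 0.347]]
pocket 222 [353.2 215.1] [ 0.492  -0.0218  0.004 ] deep [ 0.492 -0.021  0.01 ] rect [[0.492, 0.01], [0.524, -0.021], [0.492, -0.054], [0.46, -0.023]]
grip 118 [348.7 190.3] [ 0.5577 -0.0041  0.056 ] deep [ 0.558 -0.004  0.057] rect [[0.575, 0.011], [0.581, -0.009], [0.54, -0.02], [0.534, 0.0]]
matcircle 233 [479.2 225.3] [ 0.4705 -0.3839  0.003 ] deep [ 0.471 -0.384  0.002] rect [[0.513, -0.34], [0.515, -0.428], [0.429, -0.427], [0.428, -0.34]]
matcircle 33 [510.5 202.2] [ 0.5387 -0.4767  0.003 ] deep [ 0.538 -0.475  0.007] rect [[0.56, -0.473], [0.56, -0.478], [0.508, -0.478], [0.507, -0.472]]
matcircle 23 [479.1 225.2] [ 0.4707 -0.3837  0.003 ] deep [ 0.471 -0.384  0.002] rect [[0.477, -0.378], [0.477, -0.389], [0.463, -0.389], [0.463, -0.378]]
mat 4540 [478.4 225.6] [ 0.4697 -0.3817  0.003 ] deep [ 0.47  -0.381  0.004] rect [[0.558, -0.273], [0.582, -0.473], [0.383, -0.491], [0.36, -0.293]]
bin ((0.5477009415626526, 0.33066076040267944), (0.2307804524898529, 0.16818538308143616), 2.748213529586792) [[0.42800000309944153, 0.4090000092983246], [0.4359999895095825, 0.2409999966621399], [0.6669999957084656, 0.25200000405311584], [0.6589999794960022, 0.41999998688697815]]
```

View pics/crop1.png

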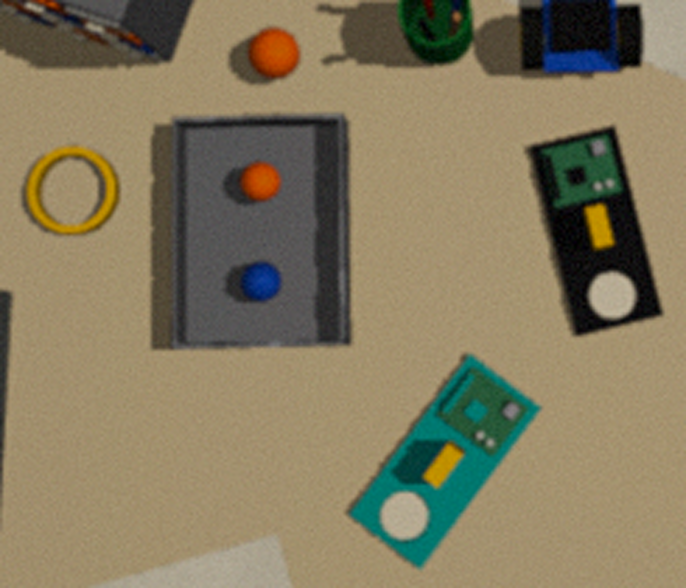

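The crop confirms it: the smaller orange ball sits on the far cup in the bin and the larger one is loose beyond it. The black tray has yaw of about 15°.

```bash
cat > go.py <<'E'
import sys
from h import *
def delta(x,y,z,yaw):
    o=ctrl.get_obs(); W=R.from_euler('xyz',o["orientation"],degrees=True)
    t=W.inv().apply(np.array([x,y,z])-o["tool_pos"])*1000
    r=(W.inv()*R.from_euler('xyz',[180,0,yaw],degrees=True)).as_rotvec(degrees=True)/5
    print("t",o["clock"],"move mm",t.round(1),"rot",r.round(2))
if __name__=="__main__": delta(*map(float,sys.argv[1:5]))
E
python3 - <<'E'
from h import *
C=cam("top");d=np.load("top0d.npy")
g=[(x,y) for x in range(60,215) for y in range(30,320)];P=deep(C,g,d);P=P[(P[:,2]>.06)&(P[:,2]<.4)]
for n,s in [("near",P[P[:,0]<.55]),("far",P[P[:,0]>.65])]:
    s=s[(s[:,1]>0.3)];print(n,s.min(0).round(2),s.max(0).round(2),np.percentile(s[:,2],[50,95]))
print(deep(C,[[100,260],[130,290],[130,215],[140,80]],d).round(3))
from go import delta
delta(.58,.334,.227,2.5)
E
```

```text
near [0.23 0.58 0.06] [0.48 0.72 0.31] [0.15477644 0.15861083]
far [0.72 0.4  0.06] [0.94 0.72 0.18] [0.17057212 0.17454171]
[[0.36  0.618 0.154]
 [0.273 0.586 0.041]
 [0.476 0.585 0.068]
 [0.816 0.538 0.172]]
t 0.15 move mm [442.1 172.1  -0.9] rot [ 0.02  0.   -4.25]
```

>>> {"method": "arm_command", "body": {
  "steps": [
    {"translation": [229,83,0],"rotation": [0,0,-2.1],"claw": 70},
    {"translation": [229,83,0],"rotation": [0,0,-2.1],"claw": 70},
    {"translation": [229,83,0],"rotation": [0,0,-2.1],"claw": 70},
    {"translation": [229,83,0],"rotation": [0,0,-2.1],"claw": 70},
    {"translation": [229,83,0],"rotation": [0,0,-2.1],"claw": 70}
  ]
}}

```text
clock: 0.65
tool_pos: [0.4083, 0.4853, 0.2265]
orientation: [180.0, 0.0, -8.2]
force: [-0.6, 1.1, -0.9]
opening: 0.07
gripper_force: 0.0
```

```bash
python3 go.py .597 .3335 .2 2.5
```

```text
t 0.65 move mm [208.5 123.2  26.5] rot [ 0.    0.   -2.15]
```

>>> {"method": "arm_command", "body": {
  "steps": [
    {"translation": [208,123,26],"rotation": [0,0,-2.15],"claw": 70},
    {"translation": [208,123,26],"rotation": [0,0,-2.15],"claw": 70},
    {"translation": [208,123,26],"rotation": [0,0,-2.15],"claw": 70},
    {"translation": [208,123,26],"rotation": [0,0,-2.15],"claw": 70},
    {"translation": [208,123,26],"rotation": [0,0,-2.15],"claw": 70}
  ]
}}

```text
clock: 1.15
tool_pos: [0.5966, 0.3338, 0.2]
orientation: [180.0, 0.0, 2.5]
force: [0.6, 0.6, -0.4]
opening: 0.0702
gripper_force: 0.0
```

>>> {"method": "arm_command", "body": {
  "steps": [
    {"translation": [0,0,0],"rotation": [0,0,0],"claw": 70},
    {"translation": [0,0,0],"rotation": [0,0,0],"claw": 70}
  ]
}}

```text
clock: 1.35
tool_pos: [0.5958, 0.3343, 0.1996]
orientation: [179.9, 0.1, 2.4]
force: [-0.7, -0.1, 0.1]
opening: 0.07
gripper_force: 0.0
```

Run:
```python
from m import *
from go import delta
o=ctrl.get_obs();im,d=ctrl.snapshot("wrist");im=im[:,:,::-1].copy();cv2.imwrite("pics/w1.png",im);C=cam("wrist",o)
print(o["tool_pos"],o["orientation"])
for n,lo,hi in [("or",(2,120,80),(16,255,255)),("blue",(105,120,50),(130,255,255))]:
    for a,c,r in blobs(im,lo,hi,(0,0,640,400),300)[:3]: print(n,a,c.round(1),r[0],r[1],onz(C,c,.03).round(4)[0],onz(C,r[0],.03).round(4)[0])
delta(.597,.3335,.2,2.5)
```

```text
[0.59576115 0.33429147 0.19958655] [1.79948381e+02 7.19378494e-02 2.37581211e+00]
or 2249 [337.2  51. ] (337.0, 51.0) (54.0, 50.0) [0.7256 0.3263 0.03  ] [0.7257 0.3266 0.03  ]
or 933 [324.6 178.1] (325.0, 178.5) (34.0, 33.0) [0.5941 0.3335 0.03  ] [0.5937 0.3331 0.03  ]
or 364 [  6.9 226.7] (5.2528791427612305, 222.57232666015625) (61.63386535644531, 8.263102531433105) [0.5179 0.7175 0.03  ] [0.5233 0.718  0.03  ]
blue 768 [325.1 256.3] (325.0000305175781, 256.5000305175781) (30.405588150024414, 30.405588150024414) [0.4945 0.3288 0.03  ] [0.4943 0.3289 0.03  ]
blue 526 [625.5  71.1] (619.5, 68.5) (21.0, 39.0) [0.7214 0.0273 0.03  ] [0.7234 0.0346 0.03  ]
t 1.4 move mm [1.8 1.9 0.1] rot [ 0.    0.01 -0.01]
```

View pics/w1.png

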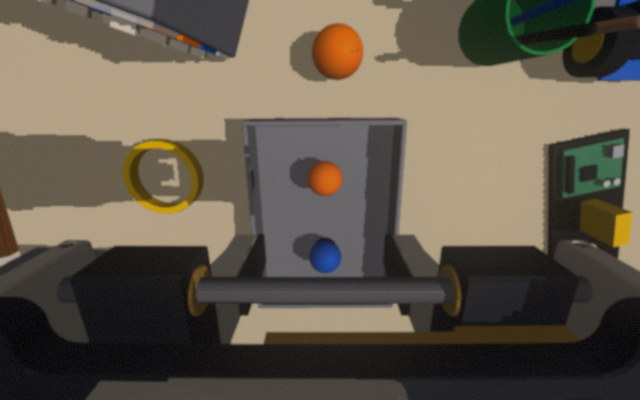

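The wrist view shows the orange ball on its cup at (325,178), the blue ball at (325,256) and the larger loose ball at (337,51). The tool is above the right one, so I descend.

>>> {"method": "arm_command", "body": {
  "steps": [
    {"translation": [0,1,45],"rotation": [0,0,0],"claw": 70},
    {"translation": [0,1,90],"rotation": [0,0,0],"claw": 70},
    {"translation": [0,1,130],"rotation": [0,0,0],"claw": 70},
    {"translation": [0,1,160],"rotation": [0,0,0],"claw": 70},
    {"translation": [0,1,175],"rotation": [0,0,0],"claw": 70}
  ]
}}

```text
clock: 1.9
tool_pos: [0.5929, 0.3349, 0.0228]
orientation: [179.9, 0.2, 2.6]
force: [0.3, 0.0, 0.1]
opening: 0.0699
gripper_force: 0.0
```

>>> {"method": "arm_command", "body": {
  "steps": [
    {"translation": [0,0,7],"rotation": [0,0,0],"claw": 70},
    {"translation": [0,0,7],"rotation": [0,0,0],"claw": 55},
    {"translation": [0,0,7],"rotation": [0,0,0],"claw": 46},
    {"translation": [0,0,7],"rotation": [0,0,0],"claw": 43},
    {"translation": [0,0,7],"rotation": [0,0,0],"claw": 41}
  ]
}}

```text
clock: 2.4
tool_pos: [0.5958, 0.3351, 0.02]
orientation: [-179.9, -0.1, 2.5]
force: [0.5, -0.6, 0.3]
opening: 0.0445
gripper_force: 0.0
```

>>> {"method": "arm_command", "body": {
  "steps": [
    {"translation": [0,0,0],"rotation": [0,0,0],"claw": 39},
    {"translation": [0,0,0],"rotation": [0,0,0],"claw": 36},
    {"translation": [0,0,0],"rotation": [0,0,0],"claw": 30},
    {"translation": [0,0,0],"rotation": [0,0,0],"claw": 30},
    {"translation": [0,0,0],"rotation": [0,0,0],"claw": 30}
  ]
}}

```text
clock: 2.9
tool_pos: [0.5956, 0.3343, 0.0193]
orientation: [180.0, -0.0, 2.5]
force: [-0.2, -3.2, 6.6]
opening: 0.0385
gripper_force: 30.0
```

Run:
```python
from m import *
o=ctrl.get_obs();im,d=ctrl.snapshot("wrist");im=im[:,:,::-1].copy();C=cam("wrist",o)
cv2.imwrite("pics/w2.png",im)
for a,c,r in blobs(im,(2,120,60),(16,255,255),(200,100,440,400),50)[:3]: print(a,c.round(1),r[0],r[1],onz(C,r[0],.03).round(4)[0])
print(o["tool_pos"])
```

```text
3290 [324.3 253.2] (324.5, 250.0) (54.0, 71.0) [0.6003 0.3343 0.03  ]
[0.59561895 0.33434597 0.01926778]
```

View pics/w2.png

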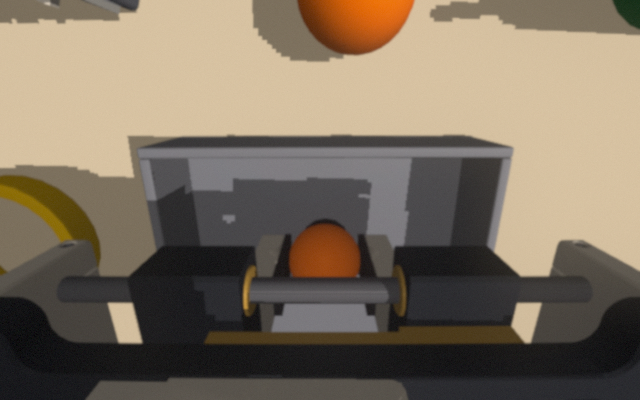

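The ball sits centred between the pads, around (324,255). I lift it.

>>> {"method": "arm_command", "body": {
  "steps": [
    {"translation": [0,0,-5],"rotation": [0,0,0],"claw": 30},
    {"translation": [0,0,-15],"rotation": [0,0,0],"claw": 30},
    {"translation": [0,0,-30],"rotation": [0,0,0],"claw": 30},
    {"translation": [0,0,-50],"rotation": [0,0,0],"claw": 30},
    {"translation": [0,0,-70],"rotation": [0,0,0],"claw": 30}
  ]
}}

```text
clock: 3.45
tool_pos: [0.5953, 0.3349, 0.0904]
orientation: [-180.0, -0.0, 2.5]
force: [-0.4, -0.1, -0.4]
opening: 0.0386
gripper_force: 30.0
```

>>> {"method": "arm_command", "body": {
  "steps": [
    {"translation": [0,0,-20],"rotation": [0,0,0],"claw": 30},
    {"translation": [0,0,-40],"rotation": [0,0,0],"claw": 30},
    {"translation": [0,0,-50],"rotation": [0,0,0],"claw": 30},
    {"translation": [0,0,-50],"rotation": [0,0,0],"claw": 30},
    {"translation": [0,0,-50],"rotation": [0,0,0],"claw": 30}
  ]
}}

```text
clock: 3.95
tool_pos: [0.5949, 0.3346, 0.1383]
orientation: [-180.0, 0.0, 2.5]
force: [0.0, -0.0, -0.8]
opening: 0.0386
gripper_force: 30.0
```

```bash
python3 go.py .4925 -.0218 .1 15
python3 - <<'E'
from m import *
im=ctrl.snapshot("top")[0][:,:,::-1].copy();C=cam("top")
for a,c,r in blobs(im,(0,0,110),(180,70,255),(325,195,372,230))[:1]:print(a,c,onz(C,c,.004))
E
```

```text
t 3.95 move mm [-117.9  351.6   38.3] rot [-0.   0.  -2.5]
233 [353.16738197 215.00858369] [[ 0.49230403 -0.0216627   0.004     ]]
```

>>> {"method": "arm_command", "body": {
  "steps": [
    {"translation": [-30,88,0],"rotation": [0,0,-0.6],"claw": 30},
    {"translation": [-45,130,0],"rotation": [0,0,-1.2],"claw": 30},
    {"translation": [-60,170,0],"rotation": [0,0,-1.5],"claw": 30},
    {"translation": [-75,215,0],"rotation": [0,0,-2],"claw": 30},
    {"translation": [-90,260,0],"rotation": [0,0,-2.5],"claw": 30}
  ]
}}

```text
clock: 4.5
tool_pos: [0.5222, 0.0931, 0.1375]
orientation: [180.0, 0.1, 15.1]
force: [1.3, 0.6, -0.3]
opening: 0.0385
gripper_force: 30.0
```

```bash
python3 go.py .4925 -.0218 .1 15
```

```text
t 4.5 move mm [-58.6 103.1  37.6] rot [0.   0.02 0.03]
```

>>> {"method": "arm_command", "body": {
  "steps": [
    {"translation": [-25,40,0],"rotation": [0,0,0],"claw": 30},
    {"translation": [-45,80,5],"rotation": [0,0,0],"claw": 30},
    {"translation": [-58,103,10],"rotation": [0,0,0],"claw": 30},
    {"translation": [-58,103,10],"rotation": [0,0,0],"claw": 30},
    {"translation": [-58,103,10],"rotation": [0,0,0],"claw": 30}
  ]
}}

```text
clock: 5.0
tool_pos: [0.494, -0.0201, 0.1279]
orientation: [180.0, 0.1, 14.9]
force: [-0.8, 0.6, -1.2]
opening: 0.0384
gripper_force: 30.0
```

Run:
```python
from m import *
from go import delta
o=ctrl.get_obs();im,d=ctrl.snapshot("wrist");im=im[:,:,::-1].copy();C=cam("wrist",o)
cv2.imwrite("pics/w3.png",im);print(o["tool_pos"],o["orientation"])
for n,lo,hi,z in [("or",(2,120,60),(16,255,255),o["tool_pos"][2]+.011),("grip",(18,120,90),(32,255,255),.056),("white",(0,0,130),(180,50,255),.004)]:
  for a,c,r in blobs(im,lo,hi,(200,60,440,400),200)[:3]: print(n,a,c.round(1),r,onz(C,r[0],z).round(4)[0],onz(C,c,z).round(4)[0])
delta(.4925,-.0218,.012,15)
```

```text
[ 0.49399937 -0.0201032   0.12791588] [1.79996860e+02 6.91761747e-02 1.49349644e+01]
or 3230 [324.1 253.6] ((324.5, 250.0), (54.0, 71.0), 90.0) [ 0.4987 -0.019   0.1389] [ 0.4965 -0.0193  0.1389]
grip 1456 [324.5 126.6] ((324.5, 127.0), (56.0, 25.0), 90.0) [ 0.5554 -0.0039  0.056 ] [ 0.5557 -0.0038  0.056 ]
white 1727 [324.7 192.2] ((324.5, 192.5), (45.0, 47.0), 90.0) [ 0.4898 -0.0215  0.004 ] [ 0.4902 -0.0215  0.004 ]
t 5.05 move mm [ -2.4   1.8 116.1] rot [ 0.    0.01 -0.  ]
```

View pics/w3.png

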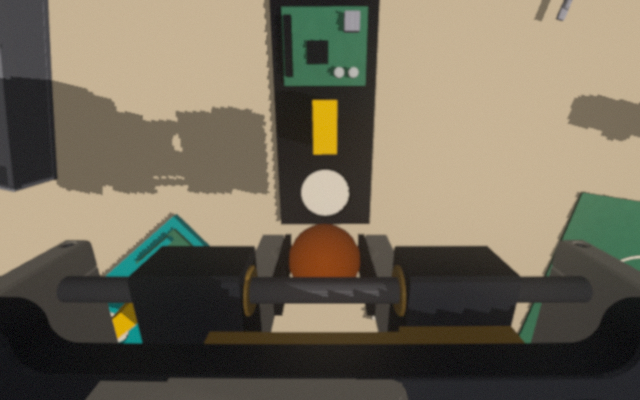

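The wrist view shows the pocket at (325,192), the grip at (324,127) and the ball held at (324,255). They are aligned along the tool's x, so I lower.

>>> {"method": "arm_command", "body": {
  "steps": [
    {"translation": [-3.5,0.8,40],"rotation": [0,0,0],"claw": 30},
    {"translation": [-3.5,0.8,75],"rotation": [0,0,0],"claw": 30},
    {"translation": [-3.5,0.8,95],"rotation": [0,0,0],"claw": 30},
    {"translation": [-3.5,0.8,105],"rotation": [0,0,0],"claw": 30},
    {"translation": [-3.5,0.8,108],"rotation": [0,0,0],"claw": 30}
  ]
}}

```text
clock: 5.55
tool_pos: [0.4911, -0.0205, 0.0196]
orientation: [180.0, 0.1, 15.1]
force: [-1.3, 0.2, -0.3]
opening: 0.0387
gripper_force: 30.0
```

>>> {"method": "arm_command", "body": {
  "steps": [
    {"translation": [0,0,2],"rotation": [0,0,0],"claw": 30},
    {"translation": [0,0,2],"rotation": [0,0,0],"claw": 30}
  ]
}}

```text
clock: 5.75
tool_pos: [0.492, -0.0207, 0.0193]
orientation: [-180.0, -0.1, 15.1]
force: [0.0, 0.8, -0.4]
opening: 0.0383
gripper_force: 30.0
```

>>> {"method": "arm_command", "body": {
  "steps": [
    {"translation": [-1,1,1.5],"rotation": [0,0,0],"claw": 30},
    {"translation": [-1,1,3],"rotation": [0,0,0],"claw": 30},
    {"translation": [-1,1,4],"rotation": [0,0,0],"claw": 30},
    {"translation": [-1,1,4],"rotation": [0,0,0],"claw": 30},
    {"translation": [-1,1,4],"rotation": [0,0,0],"claw": 30}
  ]
}}

```text
clock: 6.25
tool_pos: [0.4906, -0.0224, 0.0147]
orientation: [180.0, -0.0, 15.0]
force: [0.3, -0.2, -0.4]
opening: 0.0383
gripper_force: 30.0
```

>>> {"method": "arm_command", "body": {
  "steps": [
    {"translation": [0,-0.5,1],"rotation": [0,0,0],"claw": 30},
    {"translation": [0,-0.5,1],"rotation": [0,0,0],"claw": 38},
    {"translation": [0,-0.5,1],"rotation": [0,0,0],"claw": 41},
    {"translation": [0,-0.5,1],"rotation": [0,0,0],"claw": 44},
    {"translation": [0,-0.5,1],"rotation": [0,0,0],"claw": 48}
  ]
}}

```text
clock: 6.75
tool_pos: [0.4904, -0.0218, 0.0135]
orientation: [-180.0, 0.0, 15.0]
force: [-0.3, -0.6, -0.4]
opening: 0.0464
gripper_force: 0.0
```

>>> {"method": "arm_command", "body": {
  "steps": [
    {"translation": [0,0,0],"rotation": [0,0,0],"claw": 55},
    {"translation": [0,0,0],"rotation": [0,0,0],"claw": 62},
    {"translation": [0,0,0],"rotation": [0,0,0],"claw": 70},
    {"translation": [0,0,0],"rotation": [0,0,0],"claw": 70},
    {"translation": [0,0,0],"rotation": [0,0,0],"claw": 70}
  ]
}}

```text
clock: 7.25
tool_pos: [0.4905, -0.0219, 0.0136]
orientation: [-180.0, -0.0, 15.0]
force: [-0.0, 0.3, 0.3]
opening: 0.0696
gripper_force: 0.0
```

>>> {"method": "arm_command", "body": {
  "steps": [
    {"translation": [0,0,-20],"rotation": [0,0,0],"claw": 70},
    {"translation": [0,0,-50],"rotation": [0,0,0],"claw": 70},
    {"translation": [0,0,-85],"rotation": [0,0,0],"claw": 70},
    {"translation": [0,0,-115],"rotation": [0,0,0],"claw": 70},
    {"translation": [0,0,-115],"rotation": [0,0,0],"claw": 70}
  ]
}}

```text
clock: 7.75
tool_pos: [0.4931, -0.0213, 0.1328]
orientation: [180.0, -0.4, 15.1]
force: [0.2, 0.2, -0.0]
opening: 0.0701
gripper_force: 0.0
```

Run:
```python
from m import *
from go import delta
o=ctrl.get_obs();im,d=ctrl.snapshot("wrist");im=im[:,:,::-1].copy();C=cam("wrist",o)
print(o["tool_pos"],o["orientation"])
for n,lo,hi,z in [("or",(2,120,60),(16,255,255),.024),("grip",(18,120,90),(32,255,255),.056)]:
  for a,c,r in blobs(im,lo,hi,(200,60,440,400),200)[:3]: print(n,a,c.round(1),r,onz(C,r[0],z).round(4)[0],onz(C,c,z).round(4)[0],onz(C,cv2.boxPoints(r),z)[:,:2].round(4).tolist())
delta(.5568,-.0041,.1,15)
```

```text
[ 0.49306873 -0.0212796   0.13275858] [179.98267123  -0.4323361   15.07250681]
or 1432 [324.2 198.9] ((324.0, 199.00001525878906), (42.42640686035156, 41.01219177246094), 45.0) [ 0.4881 -0.0224  0.024 ] [ 0.4882 -0.0226  0.024 ] [[0.4814, 0.0046], [0.5154, -0.0146], [0.4948, -0.0494], [0.4591, -0.0307]]
grip 1401 [323.7 125. ] ((323.5, 125.5), (55.0, 25.0), 90.0) [ 0.5556 -0.0039  0.056 ] [ 0.556  -0.0039  0.056 ] [[0.5726, 0.0104], [0.5775, -0.0077], [0.5376, -0.0189], [0.5325, 0.0002]]
grip 510 [388.8 318.1] ((388.9742126464844, 317.9330139160156), (18.783905029296875, 33.81102752685547), 23.96249008178711) [ 0.3992 -0.1103  0.056 ] [ 0.399  -0.1103  0.056 ] [[0.3824, -0.1003], [0.4193, -0.1018], [0.4154, -0.1201], [0.378, -0.1194]]
t 7.8 move mm [67.1  0.1 31. ] rot [-0.   -0.05  0.01]
```

The ball lies in the pocket, within about 2 mm of its middle. Next is the grip.

>>> {"method": "arm_command", "body": {
  "steps": [
    {"translation": [35,0,0],"rotation": [0,0,0],"claw": 60},
    {"translation": [67,0,0],"rotation": [0,0,0],"claw": 60},
    {"translation": [67,0,40],"rotation": [0,0,0],"claw": 60},
    {"translation": [67,0,75],"rotation": [0,0,0],"claw": 60},
    {"translation": [67,0,95],"rotation": [0,0,0],"claw": 60}
  ]
}}

```text
clock: 8.3
tool_pos: [0.5528, -0.0051, 0.0296]
orientation: [-180.0, 0.3, 15.0]
force: [-0.0, 0.5, 0.2]
opening: 0.06
gripper_force: 0.0
```

>>> {"method": "arm_command", "body": {
  "steps": [
    {"translation": [0,0,10],"rotation": [0,0,0],"claw": 60},
    {"translation": [0,0,15],"rotation": [0,0,0],"claw": 60},
    {"translation": [0,0,15],"rotation": [0,0,0],"claw": 50},
    {"translation": [0,0,15],"rotation": [0,0,0],"claw": 40}
  ]
}}

```text
clock: 8.7
tool_pos: [0.5558, -0.0043, 0.0194]
orientation: [180.0, -0.1, 15.0]
force: [0.4, -0.3, -0.1]
opening: 0.0489
gripper_force: 0.0
```

```bash
python3 go.py .557 -.004 .0145 15
```

```text
t 8.7 move mm [1.2 0.  4.9] rot [ 0.   -0.02  0.01]
```

>>> {"method": "arm_command", "body": {
  "steps": [
    {"translation": [1,0,4],"rotation": [0,0,0],"claw": 36},
    {"translation": [1,0,4],"rotation": [0,0,0],"claw": 30},
    {"translation": [1,0,4],"rotation": [0,0,0],"claw": 25},
    {"translation": [1,0,4],"rotation": [0,0,0],"claw": 22},
    {"translation": [1,0,4],"rotation": [0,0,0],"claw": 20}
  ]
}}

```text
clock: 9.2
tool_pos: [0.5562, -0.0042, 0.0148]
orientation: [-180.0, -0.0, 15.0]
force: [0.3, 0.2, 0.5]
opening: 0.0208
gripper_force: 0.0
```

>>> {"method": "arm_command", "body": {
  "steps": [
    {"translation": [0,0,0],"rotation": [0,0,0],"claw": 18.5},
    {"translation": [0,0,0],"rotation": [0,0,0],"claw": 17},
    {"translation": [0,0,0],"rotation": [0,0,0],"claw": 15},
    {"translation": [0,0,0],"rotation": [0,0,0],"claw": 8},
    {"translation": [0,0,0],"rotation": [0,0,0],"claw": 8}
  ]
}}

```text
clock: 9.7
tool_pos: [0.5562, -0.0041, 0.0146]
orientation: [-180.0, -0.0, 15.0]
force: [-1.0, 1.4, 0.9]
opening: 0.0179
gripper_force: 30.0
```

>>> {"method": "arm_command", "body": {
  "steps": [
    {"translation": [0,0,0],"rotation": [0,0,0],"claw": 8},
    {"translation": [0,0,-2],"rotation": [0,0,0],"claw": 8},
    {"translation": [0,0,-5],"rotation": [0,0,0],"claw": 8},
    {"translation": [0,0,-9],"rotation": [0,0,0],"claw": 8},
    {"translation": [0,0,-14],"rotation": [0,0,0],"claw": 8}
  ]
}}

```text
clock: 10.2
tool_pos: [0.5558, -0.0044, 0.0286]
orientation: [180.0, 0.1, 15.0]
force: [0.2, -0.1, -4.6]
opening: 0.0176
gripper_force: 30.0
```

Held, and the measured force of −4.6 N is the tray's weight. I keep lifting smoothly and then check the ball.

>>> {"method": "arm_command", "body": {
  "steps": [
    {"translation": [0,0,-6],"rotation": [0,0,0],"claw": 8},
    {"translation": [0,0,-12],"rotation": [0,0,0],"claw": 8},
    {"translation": [0,0,-18],"rotation": [0,0,0],"claw": 8},
    {"translation": [0,0,-24],"rotation": [0,0,0],"claw": 8},
    {"translation": [0,0,-30],"rotation": [0,0,0],"claw": 8}
  ]
}}

```text
clock: 10.7
tool_pos: [0.5561, -0.0042, 0.0592]
orientation: [-180.0, -0.0, 15.0]
force: [0.3, 0.4, -4.6]
opening: 0.0178
gripper_force: 30.0
```

>>> {"method": "arm_command", "body": {
  "steps": [
    {"translation": [0,0,-6],"rotation": [0,0,0],"claw": 8},
    {"translation": [0,0,-12],"rotation": [0,0,0],"claw": 8},
    {"translation": [0,0,-18],"rotation": [0,0,0],"claw": 8},
    {"translation": [0,0,-24],"rotation": [0,0,0],"claw": 8},
    {"translation": [0,0,-30],"rotation": [0,0,0],"claw": 8}
  ]
}}

```text
clock: 11.2
tool_pos: [0.5561, -0.0042, 0.0891]
orientation: [180.0, 0.0, 15.0]
force: [-0.3, -0.3, -4.9]
opening: 0.0178
gripper_force: 30.0
```

>>> {"method": "arm_command", "body": {
  "steps": [
    {"translation": [0,0,-6],"rotation": [0,0,0],"claw": 8},
    {"translation": [0,0,-12],"rotation": [0,0,0],"claw": 8},
    {"translation": [0,0,-18],"rotation": [0,0,0],"claw": 8},
    {"translation": [0,0,-22],"rotation": [0,0,0],"claw": 8},
    {"translation": [0,0,-24],"rotation": [0,0,0],"claw": 8}
  ]
}}

```text
clock: 11.7
tool_pos: [0.5563, -0.0042, 0.1131]
orientation: [-180.0, -0.0, 15.0]
force: [0.2, -0.4, -4.6]
opening: 0.018
gripper_force: 30.0
```

```bash
cat > chk.py <<'E'
from m import *
from go import delta
import sys
x,y,z,yaw=map(float,sys.argv[2:6])
for n in ("top","side"):
    im=ctrl.snapshot(n)[0][:,:,::-1].copy();cv2.imwrite(f"pics/{sys.argv[1]}_{n}.png",im)
    o=ctrl.get_obs();C=cam(n); T=np.array(o["tool_pos"]);Rw=R.from_euler('xyz',o["orientation"],degrees=True)
    b=T+Rw.apply([-.068,0,.0085-.0]); b[2]=T[2]-.0145+.024
    K,D,A,p=C; uv=cv2.projectPoints(b[None],cv2.Rodrigues(A.T)[0],-A.T@p,K,D)[0].ravel()
    u,v=uv.astype(int)
    for a,c,r in blobs(im,(0,110,50),(16,255,255),(max(u-30,0),max(v-30,0),u+30,v+30),20)[:2]: print(n,"ball",a,c.round(1),r[0],"expect",uv.round(1),onz(C,c,b[2])[0].round(4),"exp",b.round(4))
delta(x,y,z,yaw)
E
python3 chk.py l1 .4705 -.3838 .1175 -45
```

```text
top ball 200 [357.8 213.4] (357.5, 213.5) expect [356.9 213.9] [ 0.492  -0.0239  0.1227] exp [ 0.4907 -0.0218  0.1227]
top ball 32 [330.3 194.3] (330.39996337890625, 194.3000030517578) expect [356.9 213.9] [0.5398 0.0478 0.1227] exp [ 0.4907 -0.0218  0.1227]
side ball 242 [300.1 202. ] (300.0, 202.00001525878906) expect [300.4 201.7] [ 0.4897 -0.0229  0.1223] exp [ 0.4906 -0.0218  0.1223]
t 11.8 move mm [-181.2  344.4   -4.8] rot [-0.   -0.   12.01]
```

>>> {"method": "arm_command", "body": {
  "steps": [
    {"translation": [0,0,0],"rotation": [0,0,0.2],"claw": 8},
    {"translation": [0,0,0],"rotation": [0,0,0.5],"claw": 8},
    {"translation": [0,0,0],"rotation": [0,0,0.9],"claw": 8},
    {"translation": [0,0,0],"rotation": [0,0,1.3],"claw": 8},
    {"translation": [0,0,0],"rotation": [0,0,1.7],"claw": 8}
  ]
}}

```text
clock: 12.3
tool_pos: [0.556, -0.0043, 0.1122]
orientation: [180.0, 0.0, 6.4]
force: [0.4, 0.5, -3.8]
opening: 0.0179
gripper_force: 30.0
```

>>> {"method": "arm_command", "body": {
  "steps": [
    {"translation": [0,0,0],"rotation": [0,0,0.4],"claw": 8},
    {"translation": [0,0,0],"rotation": [0,0,0.8],"claw": 8},
    {"translation": [0,0,0],"rotation": [0,0,1.2],"claw": 8},
    {"translation": [0,0,0],"rotation": [0,0,1.6],"claw": 8},
    {"translation": [0,0,0],"rotation": [0,0,2.0],"claw": 8}
  ]
}}

```text
clock: 12.8
tool_pos: [0.5559, -0.0043, 0.1122]
orientation: [180.0, 0.0, -3.6]
force: [-0.4, 0.5, -4.4]
opening: 0.018
gripper_force: 30.0
```

>>> {"method": "arm_command", "body": {
  "steps": [
    {"translation": [0,0,0],"rotation": [0,0,0.4],"claw": 8},
    {"translation": [0,0,0],"rotation": [0,0,0.8],"claw": 8},
    {"translation": [0,0,0],"rotation": [0,0,1.2],"claw": 8},
    {"translation": [0,0,0],"rotation": [0,0,1.6],"claw": 8},
    {"translation": [0,0,0],"rotation": [0,0,2.0],"claw": 8}
  ]
}}

```text
clock: 13.3
tool_pos: [0.556, -0.0043, 0.1123]
orientation: [180.0, 0.0, -13.6]
force: [-0.2, -0.1, -4.9]
opening: 0.0176
gripper_force: 30.0
```

>>> {"method": "arm_command", "body": {
  "steps": [
    {"translation": [0,0,0],"rotation": [0,0,0.4],"claw": 8},
    {"translation": [0,0,0],"rotation": [0,0,0.8],"claw": 8},
    {"translation": [0,0,0],"rotation": [0,0,1.2],"claw": 8},
    {"translation": [0,0,0],"rotation": [0,0,1.6],"claw": 8},
    {"translation": [0,0,0],"rotation": [0,0,2.0],"claw": 8}
  ]
}}

```text
clock: 13.8
tool_pos: [0.556, -0.0043, 0.1123]
orientation: [180.0, 0.0, -23.6]
force: [-0.3, 0.4, -3.8]
opening: 0.0176
gripper_force: 30.0
```

>>> {"method": "arm_command", "body": {
  "steps": [
    {"translation": [0,0,0],"rotation": [0,0,0.4],"claw": 8},
    {"translation": [0,0,0],"rotation": [0,0,0.8],"claw": 8},
    {"translation": [0,0,0],"rotation": [0,0,1.2],"claw": 8},
    {"translation": [0,0,0],"rotation": [0,0,1.6],"claw": 8},
    {"translation": [0,0,0],"rotation": [0,0,2.0],"claw": 8}
  ]
}}

```text
clock: 14.3
tool_pos: [0.556, -0.0043, 0.1122]
orientation: [180.0, 0.0, -33.6]
force: [-0.1, 0.3, -4.9]
opening: 0.0181
gripper_force: 30.0
```

>>> {"method": "arm_command", "body": {
  "steps": [
    {"translation": [0,0,0],"rotation": [0,0,0.4],"claw": 8},
    {"translation": [0,0,0],"rotation": [0,0,0.8],"claw": 8},
    {"translation": [0,0,0],"rotation": [0,0,1.2],"claw": 8},
    {"translation": [0,0,0],"rotation": [0,0,1.5],"claw": 8},
    {"translation": [0,0,0],"rotation": [0,0,1.7],"claw": 8}
  ]
}}

```text
clock: 14.8
tool_pos: [0.556, -0.0043, 0.1124]
orientation: [180.0, 0.0, -42.1]
force: [-0.0, -0.2, -3.8]
opening: 0.018
gripper_force: 30.0
```

```bash
python3 chk.py l2 .4705 -.3838 .1175 -42
```

```text
top ball 121 [333.5 209.6] (333.9500427246094, 209.85003662109375) expect [332.5 207.6] [0.5006 0.0386 0.1219] exp [0.5056 0.0413 0.1219]
top ball 90 [308.7 200.7] (309.0776062011719, 200.68101501464844) expect [332.5 207.6] [0.5222 0.1032 0.1219] exp [0.5056 0.0413 0.1219]
side ball 90 [301.1 192.8] (301.0500183105469, 193.34999084472656) expect [302.7 188.9] [0.4987 0.0218 0.1219] exp [0.5055 0.0413 0.1219]
t 14.9 move mm [190.5 339.3  -5. ] rot [ 0.  0. -0.]
```

>>> {"method": "arm_command", "body": {
  "steps": [
    {"translation": [1,1.7,0],"rotation": [0,0,0],"claw": 8},
    {"translation": [2.9,5.2,0],"rotation": [0,0,0],"claw": 8},
    {"translation": [5.9,10.5,0],"rotation": [0,0,0],"claw": 8},
    {"translation": [9.8,17.4,0],"rotation": [0,0,0],"claw": 8},
    {"translation": [14.2,25.3,0],"rotation": [0,0,0],"claw": 8}
  ]
}}

```text
clock: 15.4
tool_pos: [0.5496, -0.0333, 0.1126]
orientation: [180.0, -0.0, -42.0]
force: [-0.4, -0.2, -4.6]
opening: 0.018
gripper_force: 30.0
```

>>> {"method": "arm_command", "body": {
  "steps": [
    {"translation": [4.9,8.7,-1],"rotation": [0,0,0],"claw": 8},
    {"translation": [9.8,17.4,-2],"rotation": [0,0,0],"claw": 8},
    {"translation": [14.7,26.2,-3],"rotation": [0,0,0],"claw": 8},
    {"translation": [19.6,34.9,-4],"rotation": [0,0,0],"claw": 8},
    {"translation": [24.5,43.6,-5],"rotation": [0,0,0],"claw": 8}
  ]
}}

```text
clock: 15.9
tool_pos: [0.5386, -0.0822, 0.1177]
orientation: [-180.0, -0.0, -42.0]
force: [0.6, -0.4, -4.7]
opening: 0.0181
gripper_force: 30.0
```

>>> {"method": "arm_command", "body": {
  "steps": [
    {"translation": [4.9,8.7,0],"rotation": [0,0,0],"claw": 8},
    {"translation": [9.8,17.4,0],"rotation": [0,0,0],"claw": 8},
    {"translation": [14.7,26.2,0],"rotation": [0,0,0],"claw": 8},
    {"translation": [19.6,34.9,0],"rotation": [0,0,0],"claw": 8},
    {"translation": [24.5,43.6,0],"rotation": [0,0,0],"claw": 8}
  ]
}}

```text
clock: 16.4
tool_pos: [0.5276, -0.1309, 0.1175]
orientation: [180.0, 0.0, -42.0]
force: [0.6, -0.7, -4.5]
opening: 0.0178
gripper_force: 30.0
```

>>> {"method": "arm_command", "body": {
  "steps": [
    {"translation": [4.9,8.7,0],"rotation": [0,0,0],"claw": 8},
    {"translation": [9.8,17.4,0],"rotation": [0,0,0],"claw": 8},
    {"translation": [14.7,26.2,0],"rotation": [0,0,0],"claw": 8},
    {"translation": [19.6,34.9,0],"rotation": [0,0,0],"claw": 8},
    {"translation": [24.5,43.6,0],"rotation": [0,0,0],"claw": 8}
  ]
}}

```text
clock: 16.9
tool_pos: [0.5167, -0.1798, 0.1176]
orientation: [180.0, 0.0, -42.0]
force: [-0.2, 0.1, -6.2]
opening: 0.0179
gripper_force: 30.0
```

>>> {"method": "arm_command", "body": {
  "steps": [
    {"translation": [4.9,8.7,0],"rotation": [0,0,0],"claw": 8},
    {"translation": [9.8,17.4,0],"rotation": [0,0,0],"claw": 8},
    {"translation": [14.7,26.2,0],"rotation": [0,0,0],"claw": 8},
    {"translation": [19.6,34.9,0],"rotation": [0,0,0],"claw": 8},
    {"translation": [24.5,43.6,0],"rotation": [0,0,0],"claw": 8}
  ]
}}

```text
clock: 17.4
tool_pos: [0.5058, -0.2286, 0.1176]
orientation: [180.0, -0.0, -42.0]
force: [-0.4, 0.4, -5.1]
opening: 0.0177
gripper_force: 30.0
```

>>> {"method": "arm_command", "body": {
  "steps": [
    {"translation": [4.9,8.7,0],"rotation": [0,0,0],"claw": 8},
    {"translation": [9.8,17.4,0],"rotation": [0,0,0],"claw": 8},
    {"translation": [14.7,26.2,0],"rotation": [0,0,0],"claw": 8},
    {"translation": [19.6,34.9,0],"rotation": [0,0,0],"claw": 8},
    {"translation": [24.5,43.6,0],"rotation": [0,0,0],"claw": 8}
  ]
}}

```text
clock: 17.9
tool_pos: [0.4948, -0.2773, 0.1176]
orientation: [180.0, 0.0, -42.0]
force: [0.7, -0.2, -5.5]
opening: 0.0181
gripper_force: 30.0
```

>>> {"method": "arm_command", "body": {
  "steps": [
    {"translation": [4.9,8.7,0],"rotation": [0,0,0],"claw": 8},
    {"translation": [9.8,17.4,0],"rotation": [0,0,0],"claw": 8},
    {"translation": [14.7,26.2,0],"rotation": [0,0,0],"claw": 8},
    {"translation": [19.6,34.9,0],"rotation": [0,0,0],"claw": 8},
    {"translation": [24.5,43.6,0],"rotation": [0,0,0],"claw": 8}
  ]
}}

```text
clock: 18.4
tool_pos: [0.4839, -0.3262, 0.1175]
orientation: [-180.0, 0.0, -42.0]
force: [0.0, 1.2, -5.1]
opening: 0.0178
gripper_force: 30.0
```

>>> {"method": "arm_command", "body": {
  "steps": [
    {"translation": [4.9,8.7,0],"rotation": [0,0,0],"claw": 8},
    {"translation": [9.8,17.4,0],"rotation": [0,0,0],"claw": 8},
    {"translation": [14.2,25.3,0],"rotation": [0,0,0],"claw": 8},
    {"translation": [18.1,32.3,0],"rotation": [0,0,0],"claw": 8},
    {"translation": [21.5,38.4,0],"rotation": [0,0,0],"claw": 8}
  ]
}}

```text
clock: 18.9
tool_pos: [0.4742, -0.369, 0.1175]
orientation: [180.0, 0.0, -42.0]
force: [0.1, 0.8, -4.9]
opening: 0.0179
gripper_force: 30.0
```

>>> {"method": "arm_command", "body": {
  "steps": [
    {"translation": [2.9,5.2,0],"rotation": [0,0,0],"claw": 8},
    {"translation": [4.9,8.7,0],"rotation": [0,0,0],"claw": 8},
    {"translation": [6.4,11.3,0],"rotation": [0,0,0],"claw": 8},
    {"translation": [7.3,13.1,0],"rotation": [0,0,0],"claw": 8},
    {"translation": [7.8,14,0],"rotation": [0,0,0],"claw": 8}
  ]
}}

```text
clock: 19.4
tool_pos: [0.4708, -0.3839, 0.1176]
orientation: [-180.0, 0.0, -42.0]
force: [0.4, -0.5, -4.4]
opening: 0.018
gripper_force: 30.0
```

>>> {"method": "arm_command", "body": {
  "steps": [
    {"translation": [0,0,0],"rotation": [0,0,0],"claw": 8},
    {"translation": [0,0,0],"rotation": [0,0,0],"claw": 8},
    {"translation": [0,0,0],"rotation": [0,0,0],"claw": 8},
    {"translation": [0,0,0],"rotation": [0,0,0],"claw": 8},
    {"translation": [0,0,0],"rotation": [0,0,0],"claw": 8}
  ]
}}

```text
clock: 19.9
tool_pos: [0.4709, -0.3838, 0.1176]
orientation: [-180.0, -0.0, -42.0]
force: [0.1, 0.1, -4.7]
opening: 0.018
gripper_force: 30.0
```

```bash
python3 chk.py l3 .4705 -.3838 .1175 -42; python3 -c "
import cv2
a=cv2.imread('pics/l3_top.png')[140:290,380:580];b=cv2.imread('pics/l3_side.png')[190:390,200:440]
cv2.imwrite('pics/l3.png',cv2.hconcat([cv2.resize(a,(400,300)),cv2.resize(b,(360,300))]))"
```

```text
top ball 183 [490.7 229.7] (491.7445068359375, 231.45252990722656) expect [479.3 243.8] [ 0.4571 -0.3686  0.127 ] exp [ 0.4203 -0.3383  0.127 ]
top ball 86 [500.8 243.6] (501.4851379394531, 244.35150146484375) expect [479.3 243.8] [ 0.4219 -0.3946  0.127 ] exp [ 0.4203 -0.3383  0.127 ]
t 20.0 move mm [-0.3  0.2  0.1] rot [-0.   -0.    0.01]
```

View pics/l3.png

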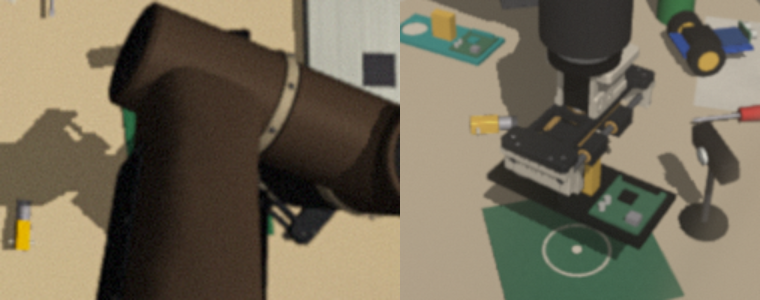

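The tray is level over the mat and clear of the webcam. The gripper hides the ball in both views, so I check by colour in the wrist view and the whole side picture.

Run:
```python
from m import *
o=ctrl.get_obs();w=ctrl.snapshot("wrist")[0][:,:,::-1].copy();cv2.imwrite("pics/w4.png",w)
C=cam("wrist",o)
for n,im in(("wrist",w),("side",cv2.imread("pics/l3_side.png"))):
    for a,c,r in blobs(im,(2,140,70),(14,255,255),(0,0,640,400),10)[:6]:print(n,a,c.round(1),r[1],onz(C,c,.127).round(3) if n=="wrist" else "")
T=np.array(o["tool_pos"]);K,D,A,p=C;b=T+R.from_euler('xyz',o["orientation"],degrees=True).apply([-.068,0,-.0095])
print(cv2.projectPoints(b[None],cv2.Rodrigues(A.T)[0],-A.T@p,K,D)[0].ravel())
```

```text
wrist 139 [322.9 329.6] (42.0, 4.0) [[ 0.434 -0.35   0.127]]
side 150 [437.1 264.5] (8.0, 22.0) 
side 127 [360.2 169.4] (15.0, 9.0) 
[323.50900712 352.29660335]
```

```bash
python3 -c "
import cv2
a=cv2.imread('pics/w4.png')[230:390,180:470];cv2.imwrite('pics/w4c.png',cv2.resize(a,(725,400)))"
```

```text
(no output)
```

View pics/w4c.png

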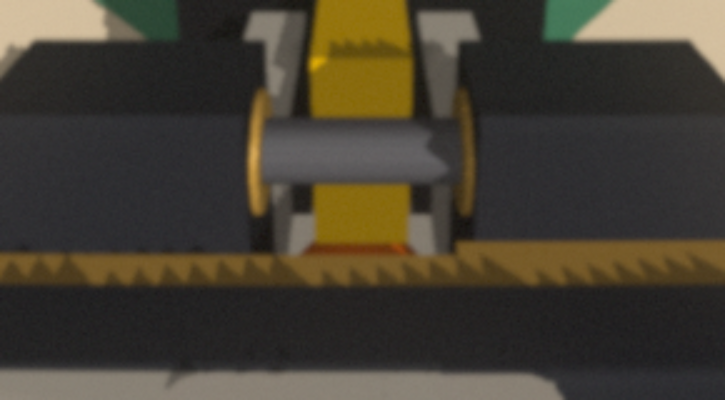

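The orange sliver at (323,330), directly behind the grip, is where the top of the pocketed ball should appear. The ball is in its pocket, so I hand in.

```bash
python3 -c "
from plant import ctrl
print(ctrl.close_job())"
```

```text
the job is handed in; nothing more can be done
None
```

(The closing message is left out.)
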